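# Press the indicator lens into the safe's battery cover

### The job

The green lens is only laid in the bezel of the orange battery cover. Carry the cover level, slide it gently lens end first between the press's guide rails until it is fully home against the back stop, and let go of it. Then turn the press's crank clockwise until the blue tab pops out of the force capsule, stop there before the glass is overloaded, and let go, leaving the cover clamped and the other things where they are.

Things in the scene. Friction and masses are not known exactly. Their poses are not given: they have to be found in the camera images.
- cover: orange plastic battery cover, a flat slab 130 long (its x) x 50 wide (its y) x 12 mm thick (z), 80 g, loose, lying on the turntable top (40 mm above the shelf). Origin: centre of its underside. Its +x end is the lens end and goes into the press first: a round bezel (outer diameter 37, 5 mm high, on the top face) is centred 39 mm from the origin along +x. The ribbed -x end is the grip end.
- cover_lead (a point): middle of the lower edge of the cover's lens end (65 mm along the cover's +x, on its underside)
- cover_grip (a point): where to pinch the cover across its 50 mm width: 46 mm towards the ribbed end (cover's -x) and 6 mm above its underside. A hand pinching here stays clear of the press when the cover is home; nearer the lens it would strike the press
- lens: green glass indicator lens, a disc 26 mm in diameter and 8 mm high, 14 g, loose in the cover's bezel (inside diameter 29), its top 20 mm above the cover's underside, 3 mm above the bezel. Origin: centre of its underside. The press foot bears on its top; the glass cracks above 21 N.
- turntable: dark walnut lazy-susan, 300 mm across, top face 40 mm above the shelf, turns stiffly. Origin: its centre, at shelf height.
- press: small dark blue C-frame screw press fixed to the shelf. Origin: on the shelf under the spindle axis; z up; +x points from the open throat to the column, the way the cover is slid in. Steel table: top 30 mm above the shelf, x -62 to +40 mm, 84 wide. Overhead arm 98 to 120 mm above the shelf with a round nose of radius 16 about the axis; column x 56 to 96 mm, 46 wide, 120 mm high.
- rail_mouth (a point): middle of the entry between the press's two aluminium guide rails, at table height, x -53 mm in press; axes as press. The rails, 8 mm high and 53 mm apart inside, run from x -35 to +26 mm; in front of that they flare outward to the entry. With the cover home, its grip end stands 42 mm out over the front edge of the table and the lens lies centred under the foot.
- nose (a point): spindle axis at the underside of the press's nose. Below hangs the force capsule (aluminium barrel, 28 mm across, 30 high) with its sprung foot, 19 mm across. At the start the foot hangs 3 to 8 mm above the height of the lens top; how much differs from case to case and is not reported. Once it touches, the clamping force grows about 7 N per rad of crank; the tab trips at about 14 N.
- stop: dark steel back stop block across the end of the press's rails, 50 wide, 14 mm high, bears the cover's lens end when home. It wants no more than 20 N of push.
- stop_face (a point): middle of the lower edge of the stop's face that meets the cover, at table height, 26 mm along the press's +x from the spindle axis; axes as press
- crank_grip (a point): middle of the crank's black handle: an upright sleeve, 17 mm in diameter and 40 mm high (the point is 22 mm above its lower end, about 172 mm above the shelf), that revolves freely on its pin. It stands 45 mm from the spindle axis. Pinch it from above and lead it around the axis in a circle without turning the hand; it sinks 1.27 mm per radian. The crank arm and hub lie below the handle.
- crank (a joint): angle of the crank in rad, growing clockwise seen from above, which lowers the foot (8 mm per turn, 1.27 mm per rad); range -0.2 to 11; stays where it is left; about 0.1 N m to turn
- tab (a joint): travel in m of the blue indicator tab (12 wide, 5 mm thick) in the side of the force capsule, facing the throat opening: about 0 flush, creeping up to 1 mm just before it trips, then it snaps to 0.014 and stays out
- safe_knob: brushed steel safe handle knob, 38 mm across, 37 mm high, standing on the turntable, origin at its underside; leave alone
- plug: brass lock cylinder plug, 17 mm across its flange, 34 mm high, standing on the turntable, origin at its underside; leave alone
- screwdriver: screwdriver, 160 mm long, lying on the shelf beyond the press; leave alone
Things that resemble listed ones, but are neither listed nor needed, are in the scene too. Of the things like the cover, leave any that is black, brown or purple; of the rest the larger one is meant.

How it is judged:
By the outcome, as a careful person would: the job done as asked, in the order asked, and still so for the second after the job is handed in, with the robot touching nothing.
It also fails if it takes over 69 s, if anything falls off the work surface, if the arm or the gripper's body presses on something with over 40 N, if the wrist force passes 120 N, or if a joint passes its speed limit or range.

### The arm

A 7-joint arm with a two-finger parallel gripper is mounted at the origin on the work surface. World frame = base frame: x ahead of the robot, y to its left, z up, the work surface at z = 0. Lengths are in m, angles in degrees, forces in N, time in s.
With the tool pointing down it reaches from about 0.35 to 0.9 m from the base axis. Payload 19.9 kg.
Tool frame: the origin (TCP) lies on the centre line of the jaws, within the pads' length; the fingertips stand 22 mm ahead of it and the grasp point (between the pads) lies 3 mm ahead of it (bot.tip_extent is the distance from the TCP to the fingertips, in m); z points along the fingers, y is the line along which they close (so a half turn about z gives the same grasp; the last joint's range is limited). The gripper opens to 85 mm and grips with 20 to 120 N. Pads are 22 mm wide; open, the fingers measure 114 mm over their backs; the gripper's body (76 mm by 85 mm) begins 54 mm behind the grasp point. The pads swing forward as they close: fully open they stand 13 mm farther back than shut.
Start: joints at [66.377, 23.915, -0.59, 92.452, 0.269, 63.638, -3.037], TCP at [0.226, -0.583, 0.253] pointing down, gripper open.
Joint ranges: [-161.28, 161.28], [-22.2, 115.67], [-73.04, 71.86], [3.21, 147.25], [-68.34, 248.33], [10.77, 114.83], [-161.83, 161.83]. Speed limits (degrees/s): [108.29, 108.29, 136.94, 136.94, 172.46, 172.46, 172.46].

### API

Orientations are given as a 3x3 rotation matrix whose columns are the frame's x, y, z axes.
In Python, from station import bot gives the robot as it stands.
- The arm moves only by the tool drive_tool, never from a script. Its arguments are lists of equal length, an entry for each row: "offset": the shift along the world's x, y, z in mm, a list of three; "twist": the turn, a rotation vector about the world's x, y, z in rad, a list of three; "jaw": the opening, from 0 (shut) to 1 (fully open). In form: {"offset": [[dx, dy, dz], ...], "twist": [[rx, ry, rz], ...], "jaw": [jaw, ...]}. A call has 1 to 20 rows; each row shifts and turns the commanded pose from where the row before left it; what a row does not reach is not made up. A row lasts 1/8 s, in which the tool goes at most 62.5 mm and 10.7 degrees, less where a joint would pass 70% of its speed; a pose out of reach is approached as far as the arm can. A call is refused whole if a number of a shift passes 62.5 or a number of a turn 0.188, either way. A call with a gripper value outside its range is refused whole. The fingers move at their own pace and stop on an object; "squeeze" is the grip in N (left out, the last holds). Time passes only in rows, so rows that do not move let the fingers close. It gives the time, the measured TCP pose, the force, the opening and the grip force at its end, in the units of the state.
- bot.sense(): the state, without advancing time (a new reading comes with each control period).
- bot.read_camera(name): name is "scene" or "top" or "wrist"; returns the picture (420x560x3 uint8, blue, green, red); there is no depth.
- bot.calibration(name): a dict with "fovy" (degrees; the focal length in pixels is half the picture's height over the tangent of half this angle, whatever the lens; pixels are square), "cx", "cy" (the principal point, pixels), "k1" (the pictures are not rectified: a ray, as slopes to the right and down, at radius r is drawn at 1 + k1 r^2 times it, then the intrinsics apply), "pose" (4x4, takes a point from camera to world coordinates). Camera axes: x right, y down, z forward; pixel columns grow to the right and rows downward; lengths in m; the calibration is good to about 2 mm. A picture is of the moment at which its call begins: read the wrist's pose just before it. calibration takes no time and is no camera call; for the wrist camera it gives the pose at the moment of the call.
- bot.job_done(): hands the job in; it is judged then, once.
The state is a dict: "clock": time; "q": joint angles; "dq": joint speeds; "effort": joint torques, N m; "tool_pos": TCP position; "tcp_rot": TCP orientation; "ft_force": force on the tool from outside, world axes, zero at the start; "moment": the same for the moment, N m; "grip_width": finger opening in m; "gripper_force": force on a finger pad.
Only numpy, scipy, OpenCV 4.12 (cv2) and the standard library are available. Lean on these libraries where they do the work, as an engineer would, in place of code of your own. Each camera call takes 0.05 s, during which the arm holds its last target. There are 200 camera calls.

## Working session

There is one attempt and no reset: what is moved stays moved. The work goes in short steps, Python scripts to look and compute and a tool call to move; the robot and the scene stay as the last step left them, time stands still between calls to the robot, and variables do not carry over. Pictures are saved under pics/ and viewed, at most 10 in all, crops included, and the job is handed in when it is done.

Besides the shell and the picture viewer there is one more tool, called as name(argument=value, ...) on one line, values as JSON. drive_tool: Moves the arm, as the interface text tells. Its arguments: {"type":"object","properties":{"offset":{"type":"array"},"twist":{"type":"array"},"jaw":{"type":"array"},"squeeze":{"type":"number"}},"required":["offset","twist","jaw"]}

```bash
mkdir -p pics
cat > h.py <<'E'
import numpy as np, cv2
from station import bot
def K(c,h=420):
    f=h/2/np.tan(np.radians(c["fovy"])/2); return f
def ray(c,u,v):
    f=K(c); d=np.array([(u-c["cx"])/f,(v-c["cy"])/f]); s=d.copy()
    for _ in range(30): s=d/(1+c["k1"]*(s@s))
    P=np.array(c["pose"]); return P[:3,3],P[:3,:3]@np.array([s[0],s[1],1])
def atz(c,u,v,z):
    o,d=ray(c,u,v); return o+d*(z-o[2])/d[2]
def proj(c,p):
    P=np.array(c["pose"]); q=P[:3,:3].T@(np.array(p)-P[:3,3]); s=q[:2]/q[2]
    return s*(1+c["k1"]*(s@s))*K(c)+[c["cx"],c["cy"]]
E
python3 - <<'E'
from h import *
import pickle
cs={}
for n in("scene","top","wrist"):
    c=bot.calibration(n); im=bot.read_camera(n); cs[n]=c
    cv2.imwrite(f"pics/{n}0.png",im); print(n,c["fovy"],c["cx"],c["cy"],c["k1"],np.round(c["pose"],3).tolist())
pickle.dump(cs,open("cs.pkl","wb"))
a=cv2.imread("pics/top0.png"); cv2.imwrite("pics/top0b.png",cv2.resize(a,(800,600),interpolation=cv2.INTER_CUBIC))
s=bot.sense();print(s["clock"],s["tool_pos"],np.round(s["tcp_rot"],3).tolist(),s["grip_width"])
E
```

```text
scene 52.02899420022946 272.4074251105536 209.70316917246484 0.019625212836735392 [[-0.047, 0.822, -0.567, 1.032], [0.999, 0.029, -0.04, -0.081], [-0.016, -0.569, -0.822, 0.874], [0.0, 0.0, 0.0, 1.0]]
top 47.83561447569693 287.00540627580443 213.42847805579035 -0.1170345135746886 [[-0.023, -0.997, 0.078, 0.411], [-1.0, 0.024, 0.012, -0.114], [-0.014, -0.078, -0.997, 1.286], [0.0, 0.0, 0.0, 1.0]]
wrist 65.87858837222304 278.81520197606443 209.16241609125362 0.016779103777608634 [[0.361, -0.892, -0.272, 0.297], [-0.932, -0.346, -0.104, -0.556], [-0.002, 0.291, -0.957, 0.374], [0.0, 0.0, 0.0, 1.0]]
0.15 [ 0.22639416 -0.58229101  0.25281581] [[0.932, 0.362, -0.0], [0.362, -0.932, 0.001], [-0.0, -0.001, -1.0]] 0.085380795017459
```

View pics/top0b.png

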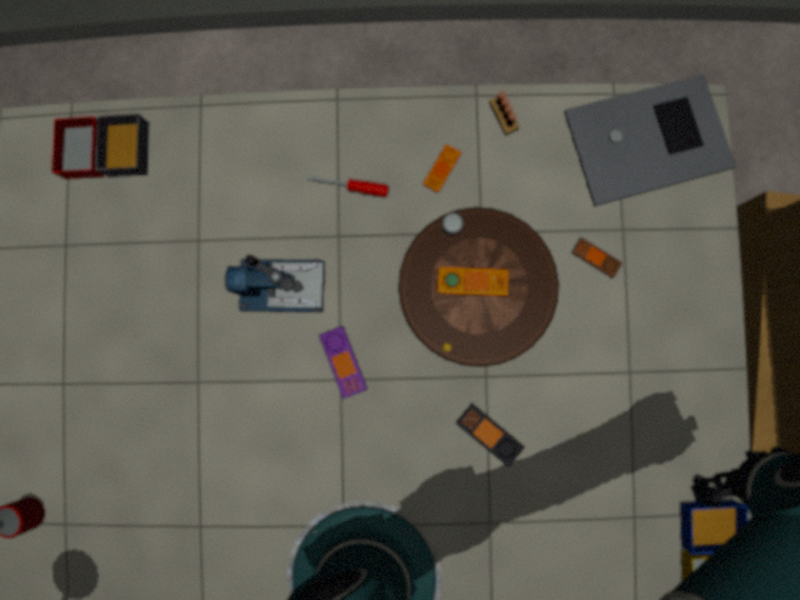

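View pics/scene0.png

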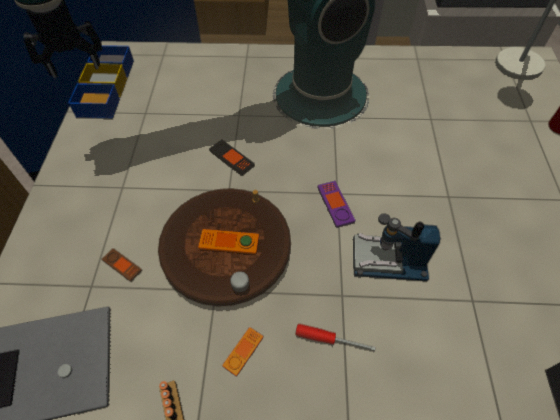

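Candidates for the cover (top view ×1.43): orange with green lens on the turntable (473,281), small orange one on the shelf (442,168), brown (597,257), purple (343,361), black (490,433). I choose the one on the turntable: it is larger and holds the lens. The press is at (275,285), open towards the right of the picture (world −y). Next, a close crop to check the choice.

Run:
```python
import cv2,numpy as np
a=cv2.imread("pics/top0.png");b=cv2.imread("pics/scene0.png")
r=lambda i,x,y,w,h:cv2.resize(i[y:y+h,x:x+w],(400,300),interpolation=cv2.INTER_CUBIC)
g=lambda i:np.clip(i*1.5,0,255).astype(np.uint8)
cv2.imwrite("pics/crop1.png",g(np.vstack([np.hstack([r(a,290,166,80,60),r(a,150,170,80,60)]),np.hstack([r(b,190,210,80,60),r(b,345,200,100,75)])])))
```

```text
(no output)
```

View pics/crop1.png

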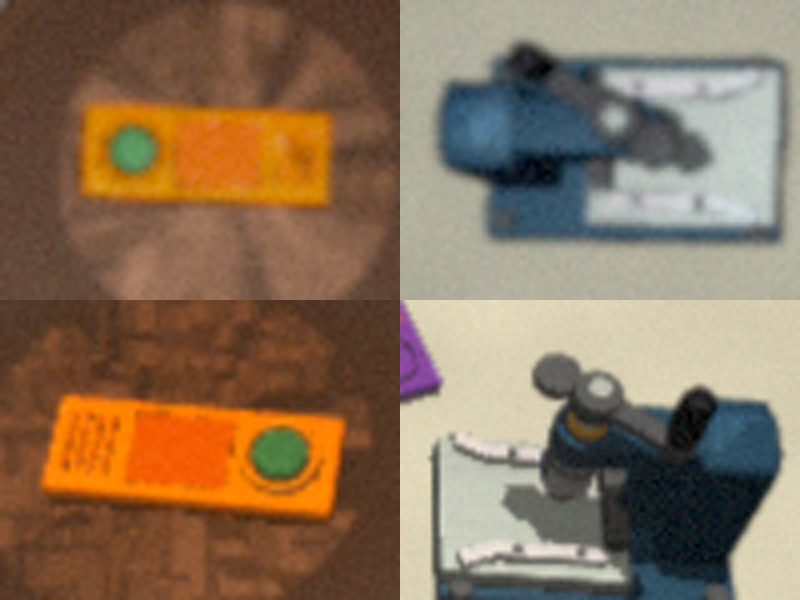

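The crop shows the orange cover with the green lens towards image left (world +y) and its ribbed grip end towards −y. The press opens towards −y, the handle is at crop (530,57) and the hub at (615,118).

Run:
```python
from h import *
import pickle
cs=pickle.load(open("cs.pkl","rb"));t=cs["top"];s=cs["scene"]
T=lambda u,v,z:atz(t,u/5+290,v/5+166,z)*1e3
T2=lambda u,v,z:atz(t,u/5+150,v/5+170,z)*1e3
S=lambda u,v,z:atz(s,u/5+190,v/5+210,z)*1e3
S2=lambda u,v,z:atz(s,u/4+345,v/4+200,z)*1e3
p=lambda n,x:print(n,np.round(x,1))
L=[T(*q,.052) for q in((82,103),(332,112),(330,206),(82,195))]
p("cover",L);p("c",np.mean(L,0));p("lens",T(132,149,.06)); p("lensS",S(280,152,.06))
p("coverS near/far top L",[S(68,95,.052),S(345,118,.052)])
p("table front",[T2(383,60,.03),T2(380,235,.03)])
p("rails outer ends",[T2(365,75,.038),T2(363,215,.038)])
p("hub",T2(215,118,.155));p("handle top",T2(130,57,.19));p("hubS",S2(200,87,.155));p("handleS",S2(300,95,.19))
p("tableS",[S2(38,143,.03),S2(38,272,.03),S2(228,285,.03)])
```

```text
cover [[ 577.3 -151.3   52. ]
 [ 569.4 -282.6   52. ]
 [ 519.9 -279.7   52. ]
 [ 528.8 -150.    52. ]]
c [ 548.9 -215.9   52. ]
lens [ 551.5 -176.4   60. ]
lensS [ 554.5 -174.5   60. ]
coverS near/far top L [[ 523.6 -273.6   52. ]
 [ 531.2 -147.7   52. ]]
table front [[598.3  61.8  30. ]
 [504.   64.6  30. ]]
rails outer ends [[589.2  70.5  38. ]
 [514.3  72.4  38. ]]
hub [553.5 126.6 155. ]
handle top [579.2 159.7 190. ]
hubS [556.5 128.1 155. ]
handleS [582.4 163.8 190. ]
tableS [[515.3  68.5  30. ]
 [597.3  63.5  30. ]
 [601.  164.7  30. ]]
```

drive_tool(offset=[[32,31,-3],[32,31,-3],[32,31,-3],[32,31,-3],[32,31,-3],[32,31,-3],[32,31,-3],[32,31,-3],[32,31,-3],[32,31,-3],[0,0,0],[0,0,0]], twist=[[0,0,0.114],[0,0,0.114],[0,0,0.114],[0,0,0.114],[0,0,0.114],[0,0,0.114],[0,0,0.114],[0,0,0.114],[0,0,0.114],[0,0,0.114],[0,0,0],[0,0,0]], jaw=[1,1,1,1,1,1,1,1,1,1,1,1])

```text
clock: 1.65
tool_pos: [0.5461, -0.2729, 0.2229]
tcp_rot: [[0.061, 0.998, -0.001], [0.998, -0.061, -0.0], [-0.0, -0.001, -1.0]]
ft_force: [-0.9, -0.6, -0.8]
grip_width: 0.0853
gripper_force: 0.0
```

Run:
```python
from h import *
import pickle
c=bot.calibration("wrist"); im=bot.read_camera("wrist"); pickle.dump(c,open("w1.pkl","wb"))
cv2.imwrite("pics/w1.png",np.clip(cv2.resize(im,(800,600),interpolation=cv2.INTER_CUBIC)*1.4,0,255).astype(np.uint8))
s=bot.sense();print(s["clock"],s["tool_pos"],np.round(s["tcp_rot"],3).tolist(),np.round(s["q"],1),s["ft_force"],bot.tip_extent)
```

```text
1.7 [ 0.54585581 -0.27331981  0.22308975] [[0.062, 0.998, -0.001], [0.998, -0.062, -0.0], [-0.0, -0.001, -1.0]] [ 40.1  25.6 -21.6  95.8  10.5  60.7  11.7] [-0.5471183  -0.79377212 -0.16002644] 0.022
```

View pics/w1.png

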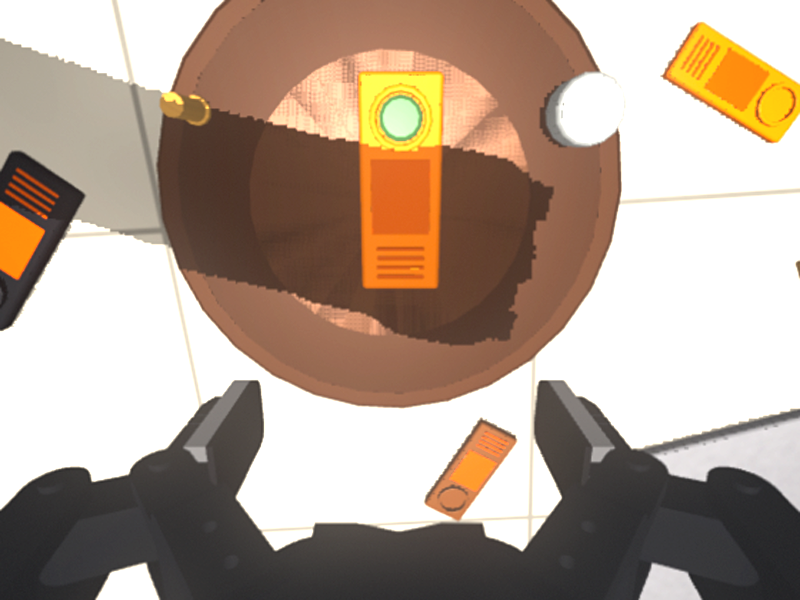

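The wrist view shows the cover with corners at (360,72),(442,73),(438,288),(363,288), the lens at (400,118) seated in its bezel, and the grip end nearest the hand.

Run:
```python
from h import *
import pickle
c=pickle.load(open("w1.pkl","rb"))
f=lambda u,v,z:atz(c,u*.7,v*.7,z)*1e3
L=[f(*q,.052) for q in((360,72),(442,73),(438.5,288),(362.5,288))]
print(np.round(L,1),np.round(np.mean(L,0),1)); a=(L[0]+L[1])/2;b=(L[2]+L[3])/2;d=(a-b)[:2];n=np.hypot(*d);d/=n
print(n,np.degrees(np.arctan2(d[1],d[0])),"lens",f(400,118,.06))
m=(a+b)[:2]/2;print("centre",m,"grip",m-46*d,"via lens",f(400,118,.06)[:2]-85*d)
g=m-46*d;print("grip px in w1",proj(c,[*g/1e3,.052])/.7)
```

```text
[[ 532.6 -151.5   52. ]
 [ 579.3 -154.9   52. ]
 [ 572.8 -282.4   52. ]
 [ 523.1 -279.3   52. ]] [ 551.9 -217.    52. ]
127.88700699808147 86.4041841163679 lens [ 553.85416961 -177.90981939   60.        ]
centre [ 551.94975399 -217.02757791] grip [ 549.06474269 -262.93701823] via lens [ 548.52317047 -262.74248084]
grip px in w1 [400.56086629 261.12076015]
```

drive_tool(offset=[[1.5,5,-25],[1.2,5.5,-25],[0,0,-25],[0,0,-25],[0,0,-25],[0,0,-18],[0,0,-10],[0,0,0],[0,0,0]], twist=[[0,0,0],[0,0,0],[0,0,0],[0,0,0],[0,0,0],[0,0,0],[0,0,0],[0,0,0],[0,0,0]], jaw=[0.72,0.72,0.72,0.72,0.72,0.72,0.72,0.72,0.72], squeeze=30)

```text
clock: 2.82
tool_pos: [0.5496, -0.2622, 0.0711]
tcp_rot: [[0.06, 0.998, 0.001], [0.998, -0.06, -0.001], [-0.0, 0.001, -1.0]]
ft_force: [0.6, 1.3, -0.5]
grip_width: 0.0616
gripper_force: 0.0
```

Run:
```python
from h import *
import pickle
c=bot.calibration("wrist"); im=bot.read_camera("wrist"); pickle.dump(c,open("w2.pkl","wb"))
cv2.imwrite("pics/w2.png",np.clip(cv2.resize(im,(800,600),interpolation=cv2.INTER_CUBIC)*1.6,0,255).astype(np.uint8))
s=bot.sense();print(s["clock"],s["tool_pos"],s["ft_force"],s["grip_width"])
```

```text
2.875 [ 0.54956762 -0.26223584  0.07109041] [-0.76907698 -0.01658838  0.31081554] 0.06116766947626362
```

View pics/w2.png

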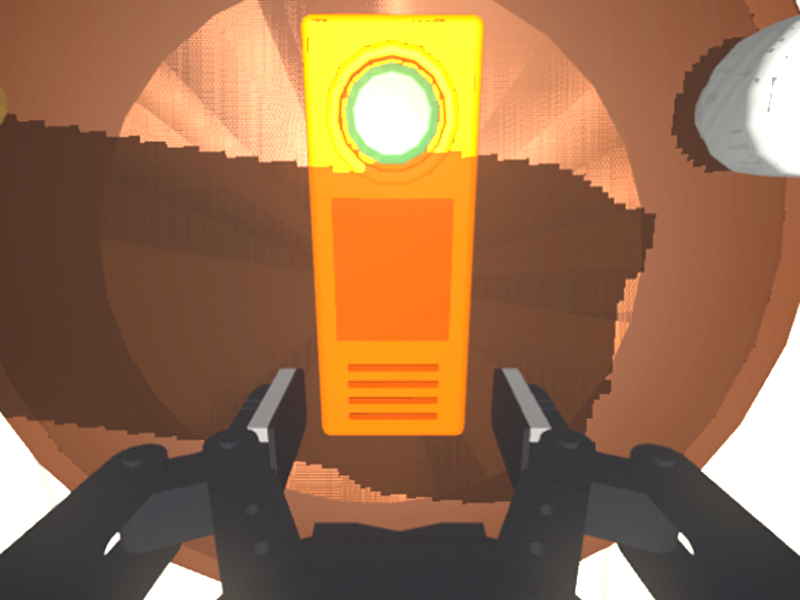

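The wrist view shows the cover centred between the open pads (cover edges at 320 and 468, pads at 300 and 497), with the lens seated at (393,112). Now down to the pinch height.

drive_tool(offset=[[0,0,-4],[0,0,-3],[0,0,0],[0,0,0]], twist=[[0,0,0],[0,0,0],[0,0,0],[0,0,0]], jaw=[0.72,0.72,0.72,0.72])

```text
clock: 3.38
tool_pos: [0.5492, -0.262, 0.0633]
tcp_rot: [[0.06, 0.998, -0.0], [0.998, -0.06, -0.0], [-0.0, -0.0, -1.0]]
ft_force: [-0.4, 0.2, 0.4]
grip_width: 0.0614
gripper_force: 0.0
```

drive_tool(offset=[[0,0,-1],[0,0,-1],[0,0,0],[0,0,0]], twist=[[0,0,0],[0,0,0],[0,0,0],[0,0,0]], jaw=[0.72,0.72,0.72,0.72])

```text
clock: 3.88
tool_pos: [0.5492, -0.2619, 0.0613]
tcp_rot: [[0.06, 0.998, -0.0], [0.998, -0.06, 0.0], [-0.0, -0.0, -1.0]]
ft_force: [-0.6, -0.2, -0.3]
grip_width: 0.0612
gripper_force: 0.0
```

drive_tool(offset=[[0,0,-1.5],[0,0,0],[0,0,0],[0,0,0],[0,0,0],[0,0,0]], twist=[[0,0,0],[0,0,0],[0,0,0],[0,0,0],[0,0,0],[0,0,0]], jaw=[0.72,0.62,0.5,0.5,0.5,0.5], squeeze=30)

```text
clock: 4.62
tool_pos: [0.5492, -0.262, 0.0599]
tcp_rot: [[0.06, 0.998, 0.0], [0.998, -0.06, -0.0], [-0.0, 0.0, -1.0]]
ft_force: [-0.8, -0.0, 4.3]
grip_width: 0.0492
gripper_force: 31.6
```

drive_tool(offset=[[0,0,2],[0,0,4],[0,0,10],[0,0,15],[0,0,15],[0,0,10],[0,0,4]], twist=[[0,0,0],[0,0,0],[0,0,0],[0,0,0],[0,0,0],[0,0,0],[0,0,0]], jaw=[0.5,0.5,0.5,0.5,0.5,0.5,0.5])

```text
clock: 5.5
tool_pos: [0.5494, -0.2622, 0.1207]
tcp_rot: [[0.06, 0.998, 0.001], [0.998, -0.06, -0.001], [-0.0, 0.001, -1.0]]
ft_force: [-0.5, 0.1, -1.7]
grip_width: 0.0491
gripper_force: 31.3
```

drive_tool(offset=[[-2,6,0],[-4,14,0],[-6,20,0],[-7,24,0],[-8,26,0],[-8,26,0],[-8,28,0],[-8,28,0],[-8,26,0],[-8,24,0],[-6,20,0],[-4,14,0],[0,6,0],[0,0,0],[0,0,0]], twist=[[0,0,0],[0,0,0],[0,0,0],[0,0,0],[0,0,0],[0,0,0],[0,0,0],[0,0,0],[0,0,0],[0,0,0],[0,0,0],[0,0,0],[0,0,0],[0,0,0],[0,0,0]], jaw=[0.5,0.5,0.5,0.5,0.5,0.5,0.5,0.5,0.5,0.5,0.5,0.5,0.5,0.5,0.5])

```text
clock: 7.38
tool_pos: [0.4723, -0.0006, 0.1197]
tcp_rot: [[0.061, 0.998, -0.0], [0.998, -0.061, -0.0], [-0.0, -0.0, -1.0]]
ft_force: [-0.4, 0.4, -0.7]
grip_width: 0.0488
gripper_force: 31.2
```

Run:
```python
from h import *
import pickle
c=bot.calibration("wrist"); im=bot.read_camera("wrist"); pickle.dump(c,open("w3.pkl","wb"))
cv2.imwrite("pics/w3r.png",im)
cv2.imwrite("pics/w3.png",np.clip(cv2.resize(im,(800,600),interpolation=cv2.INTER_CUBIC)*1.1,0,255).astype(np.uint8))
s=bot.sense();print(s["clock"],s["tool_pos"],s["ft_force"],s["grip_width"],np.round(s["tcp_rot"],3).tolist(),np.round(s["q"],1))
```

```text
7.425 [ 0.47226985 -0.00059828  0.11967079] [ 0.12230858  0.12720851 -1.78773598] 0.049329566719077234 [[0.061, 0.998, -0.0], [0.998, -0.061, -0.0], [-0.0, -0.0, -1.0]] [ 17.9  21.2 -25.1 119.4  13.2  42.  -19.1]
```

View pics/w3.png

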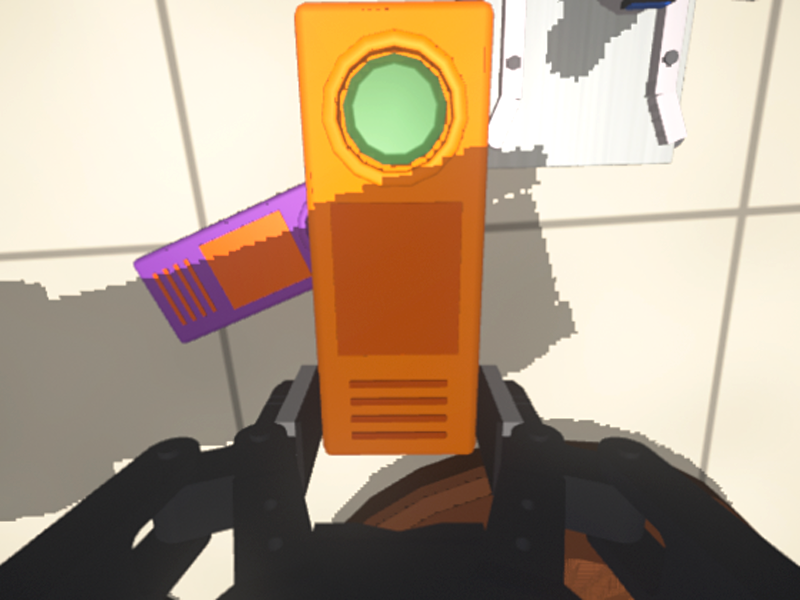

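The cover is held straight, with its grip end at y=453 and the lens at (395,108). The rails are partly hidden by the cover at the upper right, (520,50) and (665,60). I shift a little for a clear view.

drive_tool(offset=[[-6,5,8],[-10,8,12],[-10,8,12],[-6,5,8],[0,0,0],[0,0,0],[0,0,0]], twist=[[0,0,0],[0,0,0],[0,0,0],[0,0,0],[0,0,0],[0,0,0],[0,0,0]], jaw=[0.5,0.5,0.5,0.5,0.5,0.5,0.5])

```text
clock: 8.3
tool_pos: [0.4402, 0.0258, 0.1594]
tcp_rot: [[0.06, 0.998, -0.001], [0.998, -0.06, 0.0], [0.0, -0.001, -1.0]]
ft_force: [0.2, -0.2, -1.9]
grip_width: 0.0493
gripper_force: 31.4
```

Run:
```python
from h import *
import pickle
c=bot.calibration("wrist"); im=bot.read_camera("wrist"); pickle.dump(c,open("w4.pkl","wb"))
cv2.imwrite("pics/w4r.png",im)
s=bot.sense();print(s["clock"],s["tool_pos"],s["ft_force"])
ps=[proj(c,p) for p in((.504,.065,.03),(.598,.062,.03),(.555,.126,.03))];print(np.round(ps))
cv2.imwrite("pics/w4.png",cv2.resize(im[0:150,340:540],(800,600),interpolation=cv2.INTER_CUBIC))
```

```text
8.35 [0.44017318 0.02582597 0.15942173] [ 0.14338438  0.54087308 -1.44425292]
[[358. 152.]
 [482. 148.]
 [431.  60.]]
```

View pics/w4.png

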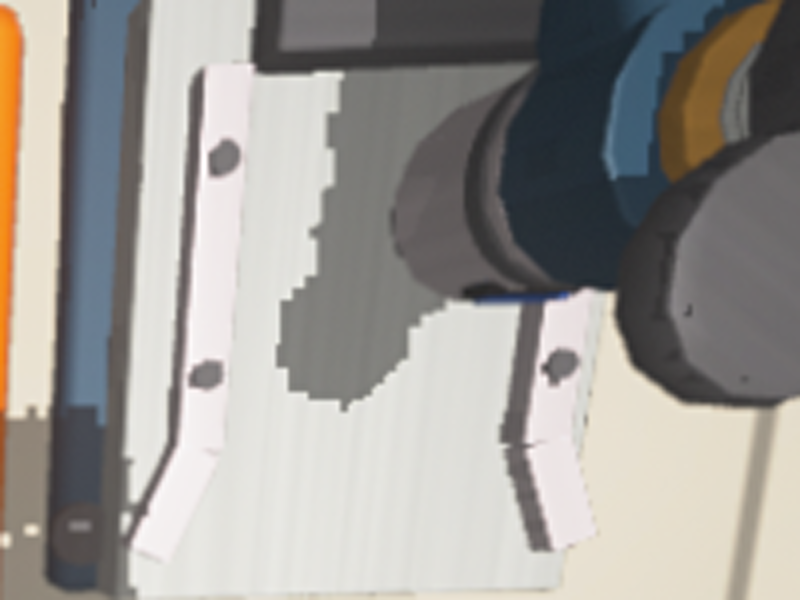

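Run:
```python
from h import *
import pickle
c=pickle.load(open("w4.pkl","rb"))
f=lambda u,v,z:atz(c,340+u/4,v/4,z)[:2]*1e3
Lk,Le=f(220,450,.038),f(251,66,.038); Rk,Rf=f(527,443,.038),f(546,300,.038); Rkb,Rfb=f(502,443,.03),f(528,305,.03)
ml,mr=f(165,562,.038),f(553,548,.038)
s1,s2=f(258,73,.03),f(345,71,.03)
P=lambda *a:[print(n,np.round(v,1)) for n,v in a]
P(("Lk",Lk),("Le",Le),("Rk",Rk),("Rkb",Rkb),("Rfb",Rfb),("ml",ml),("mr",mr),("stop",s1),("stop",s2),("fr corner",f(560,588,.03)))
an=lambda a,b:np.degrees(np.arctan2(*(b-a)[::-1]))
P(("Lang",an(Lk,Le)),("Rang",an(Rk,Rf)),("Rbang",an(Rkb,Rfb)),("kneeline+90",an(Lk,Rk)+90),("mouth+90",an(ml,mr)+90),("gap",np.linalg.norm(Rk-Lk)),("gapb",np.linalg.norm(Rkb-Lk)),("Llen",np.linalg.norm(Le-Lk)))
# cover in tool: from w3
c3=pickle.load(open("w3.pkl","rb"))
T=np.array([472.3,-.6])
for z in(.112,): 
  g=lambda u,v,z:atz(c3,u*.7,v*.7,z)[:2]*1e3
  a,b=g(325,453.5,z),g(475,453.5,z);l=g(395,108,z+.008)
  P(("grip end",a-T),("",b-T),("mid",(a+b)/2-T),("w",np.linalg.norm(a-b)),("lens",l-T),("ang",an((a+b)/2,l)),("len",np.linalg.norm(l-(a+b)/2)))
```

```text
Lk [528.4  92.5]
Le [530.6 152.7]
Rk [582.5  90.1]
Rkb [582.5  90.1]
Rfb [584.5 113.5]
ml [519.3  73.4]
mr [589.3  71.4]
stop [534.6 153.4]
stop [549.3 152.7]
fr corner [596.2  62.9]
Lang 87.9
Rang 88.8
Rbang 85.2
kneeline+90 87.5
mouth+90 88.3
gap 54.2
gapb 54.1
Llen 60.3
grip end [-23.8 -16.4]
 [ 24.5 -19.4]
mid [  0.4 -17.9]
w 48.4
lens [ 5.4 84.8]
ang 87.2
len 102.8
```

drive_tool(offset=[[0,-8,0],[0,-16,0],[0,-20,0],[6,-16,0],[14,-8,-4],[20,-3,-10],[22,0,-14],[20,0,-16],[16,0,-16],[8,0,-14],[3.3,0,-10],[0,0,-8],[0,0,-6],[0,0,-4],[0,0,0],[0,0,0]], twist=[[0,0,0],[0,0,0],[0,0,0],[0,0,0.011],[0,0,0.011],[0,0,0],[0,0,0],[0,0,0],[0,0,0],[0,0,0],[0,0,0],[0,0,0],[0,0,0],[0,0,0],[0,0,0],[0,0,0]], jaw=[0.5,0.5,0.5,0.5,0.5,0.5,0.5,0.5,0.5,0.5,0.5,0.5,0.5,0.5,0.5,0.5])

```text
clock: 10.35
tool_pos: [0.5496, -0.0451, 0.058]
tcp_rot: [[0.038, 0.999, 0.0], [0.999, -0.038, -0.0], [-0.0, 0.0, -1.0]]
ft_force: [-0.4, -0.5, -2.1]
grip_width: 0.049
gripper_force: 31.3
```

Run:
```python
from h import *
import pickle
c=bot.calibration("wrist"); im=bot.read_camera("wrist"); pickle.dump(c,open("w5.pkl","wb"))
cv2.imwrite("pics/w5r.png",im)
s=bot.sense();print(s["clock"],s["tool_pos"],np.round(s["tcp_rot"],4).tolist(),s["ft_force"])
cv2.imwrite("pics/w5.png",cv2.resize(im[0:195,150:410],(800,600),interpolation=cv2.INTER_CUBIC))
```

```text
10.4 [ 0.54962301 -0.04501554  0.05805159] [[0.038, 0.9993, 0.0004], [0.9993, -0.038, -0.0001], [-0.0001, 0.0004, -1.0]] [ 0.36984769 -0.13842307 -2.04402684]
```

View pics/w5.png

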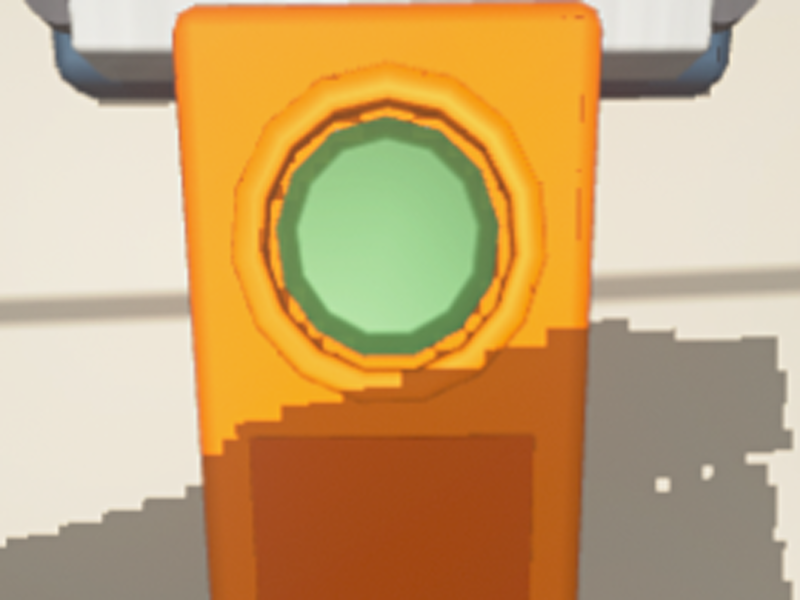

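Run:
```python
from h import *
import pickle
c=pickle.load(open("w5.pkl","rb"))
f=lambda u,v,z:atz(c,150+u/3.077,v/3.077,z)[:2]*1e3
a,b=f(72,50,.03),f(713,50,.03); print("table",a,b,(a+b)/2,np.linalg.norm(a-b))
l,r=f(179,50,.0502),f(599,50,.0502); l2,r2=f(209,560,.0502),f(581,560,.0502)
print("cover",l,r,(l+r)/2,(l2+r2)/2,np.linalg.norm(l-r),np.linalg.norm(l2-r2),"lens",f(387,235,.0582),"lead",f(387,8,.0502))
d=(l+r)/2-(l2+r2)/2;print(np.degrees(np.arctan2(d[1],d[0])))
```

```text
table [512.22552311  66.23215786] [596.47328807  62.95572329] [554.34940559  64.59394057] 84.31145191260639
cover [529.92834213  60.68264147] [577.69259795  58.82797153] [553.81047004  59.7553065 ] [552.15722818   0.67372735] 47.80025036753771 48.9916698402962 lens [552.7981715   39.62268773] lead [553.7539086   63.94277612]
88.39714728296931
```

drive_tool(offset=[[0,0,-3],[0,0,-2.5],[0,0,-1],[0.1,3,0],[0.2,5,0],[0.2,5,0],[0.2,5,0],[0.2,5,0],[0.2,5,0],[0.2,5,0],[0,0,0]], twist=[[0,0,0],[0,0,0],[0,0,0],[0,0,0],[0,0,0],[0,0,0],[0,0,0],[0,0,0],[0,0,0],[0,0,0],[0,0,0]], jaw=[0.5,0.5,0.5,0.5,0.5,0.5,0.5,0.5,0.5,0.5,0.5])

```text
clock: 11.78
tool_pos: [0.5508, -0.0116, 0.0513]
tcp_rot: [[0.037, 0.999, -0.0], [0.999, -0.037, 0.0], [0.0, -0.0, -1.0]]
ft_force: [0.3, -0.6, -1.2]
grip_width: 0.0489
gripper_force: 31.3
```

drive_tool(offset=[[0.1,3,0],[0.2,5,0],[0.2,5,0],[0.2,5,0],[0.2,5,0],[0.2,5,0],[0.2,5,0],[0.2,5,0],[0.1,3,0],[0,0,0]], twist=[[0,0,0],[0,0,0],[0,0,0],[0,0,0],[0,0,0],[0,0,0],[0,0,0],[0,0,0],[0,0,0],[0,0,0]], jaw=[0.5,0.5,0.5,0.5,0.5,0.5,0.5,0.5,0.5,0.5])

```text
clock: 13.02
tool_pos: [0.5523, 0.0292, 0.0512]
tcp_rot: [[0.038, 0.999, -0.0], [0.999, -0.038, 0.0], [0.0, -0.0, -1.0]]
ft_force: [-0.5, -0.7, -0.8]
grip_width: 0.0494
gripper_force: 31.3
```

drive_tool(offset=[[0,0,-0.5],[0,0,-0.5],[0,0,0],[0,0,0]], twist=[[0,0,0],[0,0,0],[0,0,0],[0,0,0]], jaw=[0.5,0.5,0.5,0.5])

```text
clock: 13.52
tool_pos: [0.5524, 0.0289, 0.0503]
tcp_rot: [[0.038, 0.999, -0.0], [0.999, -0.038, -0.0], [-0.0, -0.0, -1.0]]
ft_force: [-0.4, -1.1, -1.2]
grip_width: 0.0493
gripper_force: 31.3
```

drive_tool(offset=[[0.1,2,0],[0.1,2,0],[0.1,2,0],[0.1,1.5,0],[0,0,0]], twist=[[0,0,0],[0,0,0],[0,0,0],[0,0,0],[0,0,0]], jaw=[0.5,0.5,0.5,0.5,0.5])

```text
clock: 14.15
tool_pos: [0.5528, 0.0367, 0.0503]
tcp_rot: [[0.038, 0.999, -0.0], [0.999, -0.038, 0.0], [0.0, -0.0, -1.0]]
ft_force: [-0.2, 0.0, -1.6]
grip_width: 0.0488
gripper_force: 31.3
```

drive_tool(offset=[[0,0.7,0],[0,0.7,0],[0,0.7,0],[0,0,0]], twist=[[0,0,0],[0,0,0],[0,0,0],[0,0,0]], jaw=[0.5,0.5,0.5,0.5])

```text
clock: 14.65
tool_pos: [0.5528, 0.0387, 0.0503]
tcp_rot: [[0.038, 0.999, -0.0], [0.999, -0.038, 0.0], [0.0, -0.0, -1.0]]
ft_force: [-0.8, -0.2, -0.9]
grip_width: 0.0496
gripper_force: 31.3
```

drive_tool(offset=[[0,0.5,0],[0,0.5,0],[0,0.5,0],[0,0,0]], twist=[[0,0,0],[0,0,0],[0,0,0],[0,0,0]], jaw=[0.5,0.5,0.5,0.5])

```text
clock: 15.15
tool_pos: [0.5528, 0.0402, 0.0503]
tcp_rot: [[0.038, 0.999, -0.0], [0.999, -0.038, -0.0], [-0.0, -0.0, -1.0]]
ft_force: [-0.5, -0.3, -1.5]
grip_width: 0.0488
gripper_force: 31.3
```

drive_tool(offset=[[0,0.4,0],[0,0.4,0],[0,0,0]], twist=[[0,0,0],[0,0,0],[0,0,0]], jaw=[0.5,0.5,0.5])

```text
clock: 15.52
tool_pos: [0.5528, 0.041, 0.0503]
tcp_rot: [[0.038, 0.999, -0.0], [0.999, -0.038, 0.0], [0.0, -0.0, -1.0]]
ft_force: [0.0, -0.0, -0.8]
grip_width: 0.0496
gripper_force: 31.3
```

drive_tool(offset=[[0,0.4,0],[0,0.4,0],[0,0,0]], twist=[[0,0,0],[0,0,0],[0,0,0]], jaw=[0.5,0.5,0.5])

```text
clock: 15.9
tool_pos: [0.5528, 0.0417, 0.0502]
tcp_rot: [[0.038, 0.999, -0.0], [0.999, -0.038, -0.0], [-0.0, -0.0, -1.0]]
ft_force: [-1.4, 0.4, -1.4]
grip_width: 0.0494
gripper_force: 31.3
```

drive_tool(offset=[[0,0.4,0],[0,0.4,0],[0,0,0]], twist=[[0,0,0],[0,0,0],[0,0,0]], jaw=[0.5,0.5,0.5])

```text
clock: 16.27
tool_pos: [0.5527, 0.042, 0.0502]
tcp_rot: [[0.038, 0.999, -0.0], [0.999, -0.038, -0.001], [-0.001, -0.0, -1.0]]
ft_force: [-0.1, -5.9, -2.0]
grip_width: 0.0489
gripper_force: 31.4
```

drive_tool(offset=[[0,0,-0.3],[0,0,-0.3],[0,0,0]], twist=[[0,0,0],[0,0,0],[0,0,0]], jaw=[0.5,0.5,0.5])

```text
clock: 16.65
tool_pos: [0.5527, 0.0419, 0.0498]
tcp_rot: [[0.038, 0.999, -0.0], [0.999, -0.038, -0.001], [-0.001, -0.0, -1.0]]
ft_force: [-2.4, -6.0, 4.9]
grip_width: 0.0491
gripper_force: 32.0
```

drive_tool(offset=[[0,0,-0.3],[0,0,-0.2],[0,0,0]], twist=[[0,0,0],[0,0,0],[0,0,0]], jaw=[0.5,0.5,0.5])

```text
clock: 17.02
tool_pos: [0.5528, 0.0419, 0.0496]
tcp_rot: [[0.038, 0.999, -0.0], [0.999, -0.038, -0.001], [-0.001, -0.0, -1.0]]
ft_force: [-5.7, -6.5, 11.8]
grip_width: 0.0488
gripper_force: 32.7
```

drive_tool(offset=[[0,0,0.3],[0,0,0],[0,0,0],[0,0,0],[0,0,0],[0,0,0]], twist=[[0,0,0],[0,0,0],[0,0,0],[0,0,0],[0,0,0],[0,0,0]], jaw=[0.5,0.6,0.66,0.72,0.8,0.8], squeeze=20)

```text
clock: 17.77
tool_pos: [0.5528, 0.0426, 0.0495]
tcp_rot: [[0.038, 0.999, -0.0], [0.999, -0.038, 0.0], [0.0, -0.0, -1.0]]
ft_force: [0.2, 0.2, -0.0]
grip_width: 0.0685
gripper_force: 0.0
```

Run:
```python
from h import *
import pickle
cs={}
for n in("wrist","top","scene"):
    c=bot.calibration(n); im=bot.read_camera(n); cs[n]=c; cv2.imwrite(f"pics/{n}6r.png",im)
pickle.dump(cs,open("c6.pkl","wb"))
w=cv2.imread("pics/wrist6r.png");s=cv2.imread("pics/scene6r.png");t=cv2.imread("pics/top6r.png")
cv2.imwrite("pics/m6.png",np.vstack([np.hstack([cv2.resize(w,(400,300)),cv2.resize(w[0:150,170:370],(400,300))]),np.hstack([cv2.resize(s[200:290,335:455],(400,300),interpolation=2),cv2.resize(t[170:230,145:225],(400,300),interpolation=2)])]))
q=bot.sense();print(q["clock"],q["tool_pos"],q["ft_force"],q["grip_width"])
```

```text
17.925 [0.55276125 0.04250226 0.04944891] [-0.48267137  0.13029351 -0.34932481] 0.06854651760053229
```

View pics/m6.png

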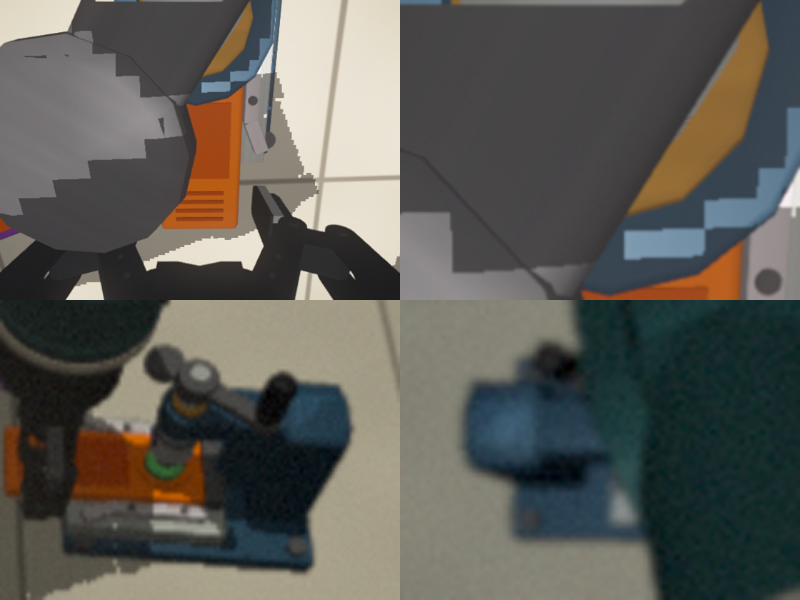

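The picture shows the cover home between the rails, the lens under the foot (scene crop (165,465)), and the hand clear of the cover. Now I back out, rise and look at the handle.

drive_tool(offset=[[0,-6,0],[-1,-15,0],[0,-15,0],[-1,-12,0],[0,-4,10],[0,0,25],[0,0,35],[0,0,40],[0,0,40],[0,0,35],[5,10,20],[7,20,10],[7,25,0],[3,15,0],[0,5,0],[0,0,0],[0,0,0]], twist=[[0,0,0],[0,0,0],[0,0,0],[0,0,0],[0,0,0],[0,0,0],[0,0,0],[0,0,0],[0,0,0],[0,0,0],[0,0,0],[0,0,0],[0,0,0],[0,0,0],[0,0,0],[0,0,0],[0,0,0]], jaw=[0.9,0.9,0.9,0.9,0.9,0.8,0.6,0.6,0.6,0.6,0.6,0.6,0.6,0.6,0.6,0.6,0.6])

```text
clock: 20.05
tool_pos: [0.5727, 0.0647, 0.2644]
tcp_rot: [[0.039, 0.999, -0.0], [0.999, -0.039, -0.0], [-0.0, -0.0, -1.0]]
ft_force: [-0.3, -0.6, -0.3]
grip_width: 0.0513
gripper_force: 0.0
```

Run:
```python
from h import *
import pickle
cs={}
for n in("wrist","scene"):
    c=bot.calibration(n); im=bot.read_camera(n); cs[n]=c; cv2.imwrite(f"pics/{n}7r.png",im)
pickle.dump(cs,open("c7.pkl","wb"))
q=bot.sense();print(q["clock"],q["tool_pos"],q["ft_force"],q["grip_width"])
w=cv2.imread("pics/wrist7r.png");s=cv2.imread("pics/scene7r.png")
c=cs["wrist"];print("pred handle top",proj(c,[.582,.1636,.19]),"hub",proj(c,[.5568,.1263,.15]),"tab scene",[np.round(proj(cs["scene"],[.5558,y,.08])) for y in(.112,.098)])
cv2.imwrite("pics/m7.png",np.hstack([cv2.resize(w[:,60:480],(500,500)),cv2.resize(s[210:280,370:412],(300,500),interpolation=2)]))
```

```text
20.15 [0.57275063 0.06479217 0.26445627] [ 0.12217736 -0.16424577 -0.36219295] 0.05084653033332691
pred handle top [286.77354246  61.49788721] hub [251.45969725 129.05530133] tab scene [array([380., 241.]), array([373., 240.])]
```

View pics/m7.png

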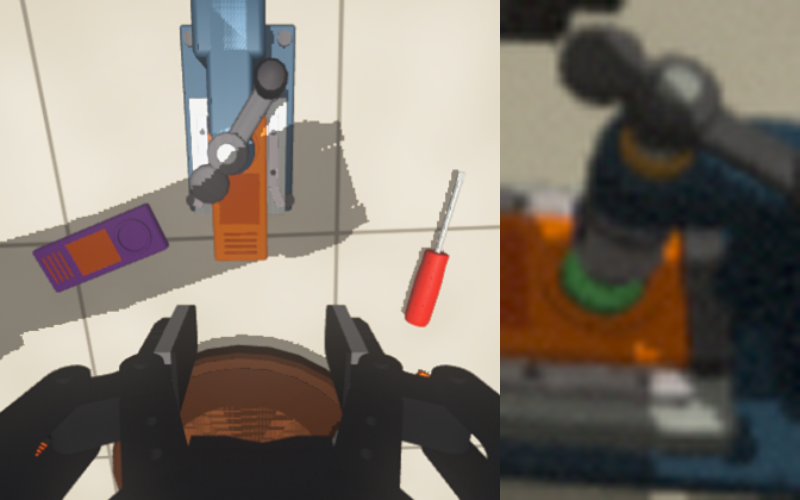

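The handle top is at wrist px (287,61), exactly as predicted from (582,163.6,190), so the axis is about (556,127). The scene crop shows the foot still above the green lens and no tab showing. Next: over the handle, down and pinch.

drive_tool(offset=[[1.3,12,0],[2,22,0],[2,26,0],[2,24,0],[2,14.8,0],[0,0,-12],[0,0,-22],[0,0,-25],[0,0,-18],[0,0,-9],[0,0,-3],[0,0,0],[0,0,0]], twist=[[0,0,0],[0,0,0],[0,0,0],[0,0,0],[0,0,0],[0,0,0],[0,0,0],[0,0,0],[0,0,0],[0,0,0],[0,0,0],[0,0,0],[0,0,0]], jaw=[0.6,0.6,0.6,0.6,0.6,0.6,0.6,0.6,0.6,0.6,0.6,0.6,0.6])

```text
clock: 21.78
tool_pos: [0.5823, 0.1644, 0.1761]
tcp_rot: [[0.038, 0.999, 0.001], [0.999, -0.038, 0.0], [0.0, 0.001, -1.0]]
ft_force: [-0.2, 1.3, 0.1]
grip_width: 0.0513
gripper_force: 0.0
```

drive_tool(offset=[[0,0,0],[0,0,0],[0,0,0],[0,0,0],[0,0,0],[0,0,0]], twist=[[0,0,0],[0,0,0],[0,0,0],[0,0,0],[0,0,0],[0,0,0]], jaw=[0.4,0.25,0.1,0.1,0.1,0.1], squeeze=25)

```text
clock: 22.52
tool_pos: [0.5821, 0.1643, 0.1756]
tcp_rot: [[0.038, 0.999, -0.0], [0.999, -0.038, -0.0], [-0.0, -0.0, -1.0]]
ft_force: [-2.7, -1.3, 5.9]
grip_width: 0.016
gripper_force: 25.7
```

```bash
cat > circ.py <<'E'
# circle rows: python3 circ.py start_angle_turned total step
import sys,numpy as np
a,n,s=map(float,sys.argv[1:4]); c0=np.array([556,127.]); r=45; p0=np.arctan2(36.6,26)
P=lambda t:c0+r*np.array([np.cos(p0-t),np.sin(p0-t)])
ts=a+np.arange(int(round(n/s))+1)*s
print([[round(float(x),1) for x in (*(P(v)-P(u)),-1.27*s)] for u,v in zip(ts,ts[1:])], "end",P(ts[-1]))
E
python3 circ.py 0 4 .2; python3 -c "
from h import *
q=bot.sense();print(q['tool_pos'],q['ft_force'],np.round(q['q'],1))"
```

```text
[[6.8, -5.9, -0.3], [5.5, -7.1, -0.3], [3.9, -8.1, -0.3], [2.3, -8.7, -0.3], [0.5, -9.0, -0.3], [-1.3, -8.9, -0.3], [-3.1, -8.4, -0.3], [-4.7, -7.7, -0.3], [-6.1, -6.6, -0.3], [-7.3, -5.2, -0.3], [-8.2, -3.7, -0.3], [-8.8, -2.0, -0.3], [-9.0, -0.2, -0.3], [-8.8, 1.6, -0.3], [-8.4, 3.3, -0.3], [-7.5, 4.9, -0.3], [-6.4, 6.3, -0.3], [-5.0, 7.4, -0.3], [-3.5, 8.3, -0.3], [-1.7, 8.8, -0.3]] end [511.20175392 122.74357562]
[0.58208635 0.16428029 0.17562678] [-2.73533099 -1.26095667  5.92656095] [  1.9  29.  -27.3  98.8  15.6  56.  -33.4]
```

drive_tool(offset=[[3.6,-2.8,-0.1],[3.2,-3.1,-0.15],[5.5,-7.1,-0.25],[3.9,-8.1,-0.25],[2.3,-8.7,-0.25],[0.5,-9.0,-0.25],[0,0,0]], twist=[[0,0,0],[0,0,0],[0,0,0],[0,0,0],[0,0,0],[0,0,0],[0,0,0]], jaw=[0.1,0.1,0.1,0.1,0.1,0.1,0.1])

```text
clock: 23.4
tool_pos: [0.6006, 0.125, 0.1743]
tcp_rot: [[0.039, 0.999, -0.001], [0.999, -0.039, -0.0], [-0.0, -0.001, -1.0]]
ft_force: [-6.5, -1.7, 7.7]
grip_width: 0.0161
gripper_force: 26.1
```

drive_tool(offset=[[-1.9,-8.9,-0.1],[-3.1,-8.4,-0.2],[-4.7,-7.7,-0.25],[-6.1,-6.6,-0.25],[-7.3,-5.2,-0.25],[-8.2,-3.7,-0.25],[-8.8,-2.0,-0.25],[0,0,0]], twist=[[0,0,0],[0,0,0],[0,0,0],[0,0,0],[0,0,0],[0,0,0],[0,0,0],[0,0,0]], jaw=[0.1,0.1,0.1,0.1,0.1,0.1,0.1,0.1])

```text
clock: 24.4
tool_pos: [0.56, 0.0829, 0.1726]
tcp_rot: [[0.038, 0.999, -0.001], [0.999, -0.038, -0.0], [-0.0, -0.001, -1.0]]
ft_force: [-2.5, 4.7, 0.9]
grip_width: 0.0162
gripper_force: 25.4
```

```bash
cat > tab.py <<'E'
from h import *
import sys
c=bot.calibration("scene"); im=bot.read_camera("scene"); cv2.imwrite(f"pics/t{sys.argv[1]}.png",im)
q=bot.sense();p=np.array(q["tool_pos"])*1e3
ang=np.arctan2(36.6,26)-np.arctan2(p[1]-127,p[0]-555.6)
print(round(q["clock"],2),np.round(p,1),"turned",round(ang%(2*np.pi),3),np.round(q["ft_force"],1))
ref=cv2.imread("pics/scene7r.png")
b=lambda i:i[228:256,362:396].astype(int)
A,R=b(im),b(ref)
blue=lambda a:(a[...,0]>a[...,2]+15)
for r in range(0,28,1): print(228+r,"".join("B" if x else "o" if o else "." for x,o in zip(blue(A)[r],(A[r,:,2]>A[r,:,0]+50))),"".join("B" if x else "o" if o else "." for x,o in zip(blue(R)[r],(R[r,:,2]>R[r,:,0]+50))))
E
python3 tab.py a
```

```text
24.45 [560.1  82.9 172.6] turned 2.422 [-3.7  4.1  2.5]
228 .................................. ..................................
229 .................................. .........................o........
230 .................................. ..........................o.......
231 .................................. ..........................o.......
232 ...........................oo..... ...........................o......
233 ............................ooo... ............................ooo...
234 .................................. ..................................
235 .................................B ..................................
236 ............................BB.B.B .................................B
237 ................................B. ..................................
238 .................................. ..................................
239 ooooo............................. ooooo.............................
240 ooooooooooooooooo................. oooooooooooooooooo................
241 oooooooooooooooooo................ ooooooooooooooooooo...............
242 oooo
[... 327 characters left out ...]
ooooooooooooooooo..............oo.
247 oooooooooooooooo..............ooo. oooooooooooooooo..............oooo
248 oooooooooooooooo.............ooooo oooooooooooooooo.............ooooo
249 oooooooooooooooo.............ooooo oooooooooooooooo.............ooooo
250 ooooooooooooooooo...........oooooo ooooooooooooooooo...........oooooo
251 ooooooooooooooooo...........oooooo ooooooooooooooooo...........oooooo
252 ooooooooooooooooooo........ooooooo ooooooooooooooooooo........ooooooo
253 oooooooooooooooooooo......oooooooo oooooooooooooooooooo......oooooooo
254 oooooooooooooooooooooooooooooooooo oooooooooooooooooooooooooooooooooo
255 oooooooooooooooooooooooooooooooooo oooooooooooooooooooooooooooooooooo
```

drive_tool(offset=[[-9.0,-0.2,-0.25],[-8.8,1.6,-0.25],[-8.4,3.3,-0.25],[-7.5,4.9,-0.25],[0,0,0]], twist=[[0,0,0],[0,0,0],[0,0,0],[0,0,0],[0,0,0]], jaw=[0.1,0.1,0.1,0.1,0.1])

```text
clock: 25.08
tool_pos: [0.5267, 0.0928, 0.1716]
tcp_rot: [[0.037, 0.999, 0.0], [0.999, -0.037, 0.0], [0.0, 0.0, -1.0]]
ft_force: [2.7, 4.7, -1.5]
grip_width: 0.0166
gripper_force: 25.2
```

drive_tool(offset=[[-6.4,6.3,-0.25],[-5.0,7.4,-0.25],[-3.5,8.3,-0.25],[-1.7,8.8,-0.25],[0,0,0]], twist=[[0,0,0],[0,0,0],[0,0,0],[0,0,0],[0,0,0]], jaw=[0.1,0.1,0.1,0.1,0.1])

```text
clock: 25.7
tool_pos: [0.5104, 0.1241, 0.1707]
tcp_rot: [[0.037, 0.999, -0.0], [0.999, -0.037, 0.0], [0.0, -0.0, -1.0]]
ft_force: [0.7, 2.5, 1.0]
grip_width: 0.0162
gripper_force: 25.5
```

```bash
cat > tab.py <<'E'
from h import *
import sys
im=bot.read_camera("scene"); cv2.imwrite(f"pics/t{sys.argv[1]}.png",im)
q=bot.sense();p=np.array(q["tool_pos"])*1e3
ang=np.arctan2(36.6,26)-np.arctan2(p[1]-127,p[0]-555.6)
print(round(q["clock"],2),np.round(p,1),"turned",round(ang%(2*np.pi),3),np.round(q["ft_force"],1))
ref=cv2.imread("pics/ta.png")
A,R=(i[232:250,366:390].astype(int) for i in(im,ref))
k=lambda a:(a[...,2]-a[...,0])
print("changed (R-B drop >25):",int((k(R)-k(A)>25).sum()))
if len(sys.argv)>2:
  for r in range(18): print(232+r,"".join("B" if d<-15 else "o" if d>50 else "." for d in k(A)[r]),"".join("#" if d>25 else "." for d in (k(R)-k(A))[r]))
E
python3 tab.py b v; python3 circ.py 4 4.4 .2
```

```text
25.75 [510.4 124.  170.6] turned 4.027 [0.1 1.7 1.6]
changed (R-B drop >25): 0
232 ........................ ........................
233 ........................ ........................
234 ........................ ........................
235 ........................ ........................
236 ........................ ........................
237 ........................ ........................
238 ........................ ........................
239 ........................ ........................
240 ooooooooooooo........... ........................
241 oooooooooooooo.......... ........................
242 oooooooooooooo.......... ........................
243 oooooooooooooo.......... ........................
244 ooooooooooooo........... ........................
245 ooooooooooooo........... ........................
246 ooooooooooooo........... ........................
247 oooooooooooo............ ........................
248 oooooooooooo............ ........................
249 oooooooooooo............ ........................
[[0.0, 9.0, -0.3], [1.8, 8.8, -0.3], [3.5, 8.3, -0.3], [5.1, 7.4, -0.3], [6.5, 6.2, -0.3], [7.6, 4.8, -0.3], [8.4, 3.2, -0.3], [8.9, 1.5, -0.3], [9.0, -0.3, -0.3], [8.7, -2.1, -0.3], [8.2, -3.8, -0.3], [7.2, -5.3, -0.3], [6.0, -6.7, -0.3], [4.6, -7.7, -0.3], [3.0, -8.5, -0.3], [1.2, -8.9, -0.3], [-0.6, -9.0, -0.3], [-2.3, -8.7, -0.3], [-4.0, -8.0, -0.3], [-5.5, -7.1, -0.3], [-6.8, -5.8, -0.3], [-7.9, -4.4, -0.3]] end [573.81839581  85.67803525]
```

drive_tool(offset=[[0,9,-0.25],[1.8,8.8,-0.25],[3.5,8.3,-0.25],[0,0,0]], twist=[[0,0,0],[0,0,0],[0,0,0],[0,0,0]], jaw=[0.1,0.1,0.1,0.1])

```text
clock: 26.25
tool_pos: [0.5164, 0.1504, 0.1699]
tcp_rot: [[0.037, 0.999, 0.0], [0.999, -0.037, 0.001], [0.001, 0.0, -1.0]]
ft_force: [0.6, 2.0, 2.4]
grip_width: 0.0161
gripper_force: 25.6
```

```bash
python3 tab.py c
```

```text
26.3 [516.2 150.2 169.9] turned 4.627 [1.3 1.9 0.8]
changed (R-B drop >25): 5
```

drive_tool(offset=[[0,0,0]], twist=[[0,0,0]], jaw=[0.1])

```text
clock: 26.42
tool_pos: [0.516, 0.1497, 0.1699]
tcp_rot: [[0.038, 0.999, 0.0], [0.999, -0.038, 0.0], [0.0, 0.0, -1.0]]
ft_force: [-0.4, 1.6, 0.8]
grip_width: 0.0162
gripper_force: 25.6
```

```bash
python3 tab.py d v
python3 - <<'E'
import cv2
for n in "ab d".replace(" ",""):
  a=cv2.imread(f"pics/t{n}.png");print(n,a[236:246:2,374:388:2].tolist()[:3])
E
```

```text
26.48 [515.9 149.6 169.9] turned 4.612 [-0.8  2.  -0.7]
changed (R-B drop >25): 6
232 ........................ ......................##
233 ........................ .......................#
234 ........................ ........................
235 ........................ ........................
236 ........................ ........................
237 ........................ ........................
238 ........................ ........................
239 o....................... ........................
240 ooooooooooooo........... ........................
241 ooooooooooooo........... .............#..........
242 oooooooooooooo.......... .............#..........
243 ooooooooooooo........... .............#..........
244 ooooooooooooo........... ........................
245 ooooooooooooo........... ........................
246 ooooooooooooo........... ........................
247 oooooooooooo............ ........................
248 oooooooooooo............ ........................
249 oooooooooooo............ ........................
a [[[91, 101, 105], [98, 108, 112], [129, 143,
[... 181 characters left out ...]
, [34, 63, 111], [37, 59, 105], [45, 33, 42], [51, 54, 57], [54, 55, 53], [29, 25, 21]]]
b [[[70, 76, 80], [72, 78, 80], [68, 77, 78], [72, 78, 79], [36, 36, 32], [24, 20, 20], [30, 26, 23]], [[69, 73, 79], [78, 82, 87], [77, 83, 84], [62, 64, 67], [50, 51, 49], [34, 29, 26], [31, 27, 23]], [[31, 59, 107], [31, 59, 105], [39, 60, 103], [58, 44, 48], [53, 57, 60], [54, 55, 55], [32, 30, 28]]]
d [[[69, 76, 78], [70, 77, 79], [69, 76, 77], [68, 77, 79], [35, 36, 33], [37, 39, 40], [35, 37, 40]], [[64, 67, 74], [74, 80, 86], [77, 80, 86], [58, 61, 63], [47, 48, 47], [30, 29, 27], [31, 32, 33]], [[31, 58, 107], [34, 60, 106], [42, 61, 103], [40, 33, 37], [65, 64, 71], [51, 52, 50], [29, 31, 25]]]
```

drive_tool(offset=[[5.1,7.4,-0.25],[6.5,6.2,-0.25],[0,0,0]], twist=[[0,0,0],[0,0,0],[0,0,0]], jaw=[0.1,0.1,0.1])

```text
clock: 26.85
tool_pos: [0.5281, 0.1637, 0.1694]
tcp_rot: [[0.038, 0.999, 0.0], [0.999, -0.038, 0.001], [0.001, 0.0, -1.0]]
ft_force: [1.1, 2.3, 1.9]
grip_width: 0.0162
gripper_force: 25.7
```

```bash
python3 tab.py e v
```

```text
26.9 [527.9 163.5 169.4] turned 5.017 [1.1 3.3 1.4]
changed (R-B drop >25): 10
232 ........................ ..............#.......##
233 ........................ ..............#........#
234 ........................ ........................
235 ........................ ........................
236 ........................ ........................
237 ........................ ........................
238 ........................ ........................
239 oo...................... ........................
240 ooooooooooooo........... .............#..........
241 ooooooooooooo........... .............#..........
242 ooooooooooooo........... .............#..........
243 ooooooooooooo........... .............#..........
244 ooooooooooooo........... .............#..........
245 ooooooooooooo........... ........................
246 ooooooooooooo........... ........................
247 oooooooooooo............ ........................
248 oooooooooooo............ ........................
249 oooooooooooo............ ........................
```

drive_tool(offset=[[7.6,4.8,-0.25],[8.4,3.2,-0.25],[0,0,0]], twist=[[0,0,0],[0,0,0],[0,0,0]], jaw=[0.1,0.1,0.1])

```text
clock: 27.28
tool_pos: [0.5443, 0.1714, 0.1689]
tcp_rot: [[0.038, 0.999, 0.001], [0.999, -0.038, 0.001], [0.001, 0.001, -1.0]]
ft_force: [1.5, 3.1, 1.9]
grip_width: 0.0163
gripper_force: 25.7
```

```bash
python3 tab.py f v
```

```text
27.32 [544.1 171.3 169. ] turned 5.411 [1.2 3.2 0.7]
changed (R-B drop >25): 48
232 ........................ .............#..........
233 ........................ ........................
234 ........................ ........................
235 ........................ ........................
236 ........................ ........................
237 ........................ ........................
238 ........................ ........................
239 oo.....BBBBBBB.......... .......######...........
240 oooooooBBBBBBB.......... .......#######..........
241 ooooooo.BBBBBBB......... .......#######..........
242 ooooooo.BBBBBBB......... .......#######..........
243 ooooooo.BBBBBBB......... .......#######..........
244 ooooooo....BBB.......... .......#######..........
245 ooooooooooooo........... .......######...........
246 ooooooooooooo........... ........................
247 oooooooooooo............ ........................
248 oooooooooooo............ ........................
249 oooooooooooo............ ........................
```

The tab has snapped out (a blue block 7 px long, about 14 mm, at scene px (376,241)). I stop here and let go.

drive_tool(offset=[[0,0,0],[0,0,0],[0,0,0],[0,0,5],[0,0,15],[0,0,25],[0,0,30],[0,0,30],[0,0,10],[0,0,0]], twist=[[0,0,0],[0,0,0],[0,0,0],[0,0,0],[0,0,0],[0,0,0],[0,0,0],[0,0,0],[0,0,0],[0,0,0]], jaw=[0.25,0.4,0.6,0.6,0.6,0.6,0.6,0.6,0.6,0.6])

```text
clock: 28.58
tool_pos: [0.5437, 0.1711, 0.2845]
tcp_rot: [[0.038, 0.999, 0.001], [0.999, -0.038, 0.0], [0.0, 0.001, -1.0]]
ft_force: [0.6, 0.1, -1.2]
grip_width: 0.0511
gripper_force: 0.0
```

```bash
python3 tab.py g v
python3 - <<'E'
from h import *
import pickle
a=cv2.imread("pics/scene7r.png").astype(int);b=cv2.imread("pics/tg.png").astype(int)
o=lambda i:np.argwhere((i[...,2]>i[...,0]+50)[225:265,330:395]).mean(0)
print("orange centroid before/after",o(a),o(b))
c=bot.calibration("wrist");im=bot.read_camera("wrist");cv2.imwrite("pics/w8r.png",im)
# cover grip-end edge in wrist view, by colour
hsv=cv2.cvtColor(im,cv2.COLOR_BGR2HSV);m=(hsv[...,0]>5)&(hsv[...,0]<22)&(hsv[...,1]>170)&(hsv[...,2]>90)
n,l,st,ce=cv2.connectedComponentsWithStats(m.astype(np.uint8));print(st[1:][st[1:,4]>150])
print("pred grip end corners",[np.round(proj(c,[x,y,.042])) for x,y in((.5274,.0253),(.5774,.0233))])
E
```

```text
28.62 [543.4 171.  283.6] turned 5.394 [ 0.1 -0.4 -0.5]
changed (R-B drop >25): 49
232 ........................ .............##.........
233 ........................ ..............#.........
234 ........................ ........................
235 ........................ ........................
236 ........................ ........................
237 ........................ ........................
238 ........................ ........................
239 ooo....BBBBBBB.......... .......######...........
240 oooooooBBBBBBB.......... .......#######..........
241 oooooooBBBBBBB.......... .......#######..........
242 ooooooo.BBBBBBB......... .......#######..........
243 ooooooo.BBBBBBB......... .......#######..........
244 ooooooo....BBB.......... .......#######..........
245 oooooooooooo............ ........#####...........
246 ooooooooooooo........... ........................
247 oooooooooooo............ ........................
248 oooooooooooo............ ........................
249 oooooooooooo............ ........................
orange centroid before/after [24.50521327 31.92890995] [24.76551724 30.84433498]
[[ 270  222   40   70 1038]
 [ 159  266   31   32  506]]
pred grip end corners [array([270., 292.]), array([309., 292.])]
```

The cover's grip end is at wrist px (270–310, 292), exactly where it belongs when home. The tab is out and the hand is free, so I hand in.

```bash
python3 -c "
from station import bot
print(bot.job_done())"
```

```text
the job is handed in; nothing more can be done
None
```

I slid the cover home against the back stop (about 6 N of push), let go, and turned the crank clockwise about 5.4 rad until the blue tab popped out. I then released the crank and handed the job in at about 29 s with the cover clamped; the hand-in call returned no verdict.

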